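# Press the bearing home with one turn of the press wheel

## Task

Press the bearing home in its hub with the small blue screw press: with your fingertips, push the upright red handle of the bright metal hand wheel round clockwise, seen from above, through exactly one full turn, so that it stands over the yellow pointer again, then leave it there and draw clear. Only push the handle, gently, never grip it, never turn the wheel backwards or wind it past the pointer, and leave everything else on the bench as it is.

Things in the scene. Friction and masses are not known exactly. Their poses are not given: they have to be found in the camera images.
- press: blue screw press, bolted down: base 200 x 150 x 22 mm, crosshead top 150 mm above the bench. Origin: centre of its underside, on the wheel's vertical axis. A yellow pointer (top at 150 mm, tip 122 mm from the axis) sticks out below the wheel along the press's +x axis. A steel bearing under the screw stands 6 mm proud of an aluminium hub; one clockwise turn of the wheel presses it flush
- wheel_axis (a point): point on the vertical axis of the bright metal hand wheel, 214 mm above the bench, level with the middle of the handle. The wheel lies level: its rim is a ring of 75 mm radius (to its middle), 14 mm thick, top of the rim 185 mm above the bench, with three spokes; the end of the steel screw in its middle reaches 208 mm
- handle: upright red handle standing on the wheel's rim at the end of one spoke, 75 mm from the wheel's axis, 24 mm in diameter (20 mm at its foot, 18 mm at its top), 60 mm tall: from 184 to 244 mm above the bench. It revolves freely on its own upright pin, so its own yaw means nothing. Origin: centre of its foot. It circles the axis as the wheel turns; pushing it sideways along its circle takes about 4 N
- handle_mid (a point): point on the red handle's own axis half-way up, 214 mm above the bench
- wheel (a joint): angle of the hand wheel in rad, 0 when the handle stands over the yellow pointer at the start (it starts within 0.04 rad of it), growing as the wheel turns clockwise seen from above; one full turn is 6.283. There is no stop or catch at one turn; stiff (about 0.28 N m), so it stays where it is left
- spare_bearing: spare steel bearing ring, 52 mm across, 15 mm high, loose on the bench near the press; origin at the centre of its underside
- socket: steel socket, 28 mm across, 32 mm high, loose on the bench near the press; origin at the centre of its underside
- drill: red and black cordless drill standing on its battery, 78 x 125 mm and 200 mm tall; origin at the centre of its underside
- clipboard: black clipboard with a form, 250 x 175 mm, 5 mm thick, with a clip 17 mm high; origin at the centre of its underside
- torch: grey and red inspection lamp lying down, 166 x 44 x 38 mm; origin at the centre of its underside
- grease: jar of grease, 68 mm across, 75 mm high; origin at the centre of its underside
- screwdriver: screwdriver lying on the bench, about 200 mm long; its origin lies under its middle

How it is judged:
On the way, in this order (a step that is already met when the one before it is completed fails the run):
1. the gripper pushes the handle clockwise through its first third of the turn (value of joint wheel between 0.7 and 2.3 rad and contact force between any of the fingers, the arm and handle above 0.5 N).
2. the gripper pushes the handle on past the half turn (value of joint wheel between 2.5 and 4.1 rad and contact force between any of the fingers, the arm and handle above 0.5 N).
3. the gripper pushes the handle through the last third of the turn (value of joint wheel between 4.3 and 5.9 rad and contact force between any of the fingers, the arm and handle above 0.5 N).
At the end, for the whole second after the job is handed in: the wheel rests one full turn clockwise from the pointer, within 0.2 rad either way (6.083 to 6.483), not moving, the bearing thereby flush; every bystander within 20 mm of where it began (value of joint wheel between 6.083 and 6.483 rad and velocity of joint wheel between -0.05 and 0.05 rad/s and distance of each of spare_bearing, socket, drill, clipboard, torch, grease, screwdriver from where it was at the start of the episode below 0.02 m); the robot touches nothing.
It fails at once if the wheel is turned backwards by more than 0.25 rad (value of joint wheel below -0.25 rad).
It fails at once if the wheel is wound more than 0.25 rad past one turn (value of joint wheel above 6.533 rad).
It fails at once if the handle is gripped or rammed (more than 35 N on it) (contact force between the fingers and handle above 35 N).
It fails at once if something else on the bench is knocked, carried or lifted (moved over 30 mm) (distance of any of spare_bearing, socket, drill, clipboard, torch, grease, screwdriver from where it was at the start of the episode above 0.03 m).
It also fails if it takes over 58 s, if anything falls off the work surface, if the arm or the gripper's body presses on something with over 40 N, if the wrist force passes 120 N, or if a joint passes its speed limit or range.

## Robot

A 6-joint arm with a two-finger parallel gripper is mounted at the origin on the work surface. World frame = base frame: x ahead of the robot, y to its left, z up, the work surface at z = 0. Lengths are in m, angles in rad, forces in N, time in s.
With the tool pointing down it reaches from about 0.35 to 0.925 m from the base axis. Payload 6.4 kg.
Tool frame: the origin (TCP) lies at the very end of the fingers, on their centre line; the grasp point (between the pads) lies 19 mm behind it; z points along the fingers, y is the line along which they close (so a half turn about z gives the same grasp; the last joint's range is limited). The gripper opens to 94 mm and grips with 3 to 60 N. Pads are 16 mm wide; open, the fingers measure 119 mm over their backs; the gripper's body (75 mm by 177 mm) begins 78 mm behind the grasp point.
Start: joints at [-1.514, 0.245, 1.558, -0, 1.339, -0.174], TCP at [0.149, -0.633, 0.205] pointing down, gripper open.
Joint ranges: [-3.13, 3.13], [-1.02, 2.26], [0.13, 2.54], [-0.95, 4.09], [0.21, 2.88], [-2.74, 2.74]. Speed limits (rad/s): [2.57, 2.57, 3.14, 3.14, 3.14, 3.14].

## Interface

Orientations are given as a unit quaternion [x, y, z, w].
In Python, from rig import get_obs, viewer, job, masks_of, pinpoint gives the robot as it stands.
- The arm moves only by the shell command python3 -m crank 'ROWS'. ROWS is JSON, a list of rows, each a list of 7 numbers: the opening in per cent of the stroke, from 0 (shut) to 100 (fully open), then the shift along the tool's x, y, z in cm, then the turn, a rotation vector about the tool's x, y, z in degrees. In form: [[gripper, dx, dy, dz, ax, ay, az], ...]. A call has 1 to 12 rows; each row shifts and turns the commanded pose from where the row before left it, along the tool's axes as they then stand; what a row does not reach is not made up. A row lasts 1/8 s, in which the tool goes at most 62.5 mm and 10.7 degrees, less where a joint would pass 70% of its speed; a pose out of reach is approached as far as the arm can. A call with a gripper value outside its range is refused whole. The fingers move at their own pace and stop on an object; the grip force is fixed at half the most. Time passes only in rows, so rows that do not move let the fingers close. It gives the time, the measured TCP pose, the force, the opening and the grip force at its end, in the units of the state.
- get_obs(): the state, without advancing time (a new reading comes with each control period).
- viewer.grab_frame(name): name is "scene" or "top" or "wrist"; returns a dict with "color" (400x640x3 uint8, red, green, blue), "depth" (400x640 float32, m along the optical axis (not along the pixel's ray), 0 where there is no reading), "camera_matrix" (3x3 intrinsics, pixels), "distortion" ([k1, k2, p1, p2, k3] as OpenCV has them; the pictures are not rectified), "rvec" (rotation vector, rad) and "tvec" (3), from world to camera coordinates, as OpenCV has them. Camera axes: x right, y down, z forward; pixel columns grow to the right and rows downward; lengths in m; the calibration is good to about 2 mm. A picture is of the moment at which its call begins.
- job.sign_off(): hands the job in; it is judged then, once.
Trained networks look in a picture, given as the dict that the camera call returned (one of the last four; its "shot" number tells which), for a name from the list of things; names that differ only in an ending like _2 or _b are one class to them, and where a whole thing is asked for, a point or a joint stands for the part that bears it (a point fixed in the world has none). Each returns a list of dicts, best first, with "p" (0 to 1); they miss things now and then, are a little off and sometimes report something else, mostly with a low value. They report only what shows in the picture. A call takes as long as a camera call.
- masks_of(picture, name): "region" (400x640 bool, what is visible of it) and "location" ([row, column] in pixels, amid what is visible of it).
- pinpoint(picture, name): "location" ([row, column] in pixels: a listed point, or the origin of a listed thing).
The state is a dict: "time_s": time; "joint_positions": joint angles; "qvel": joint speeds; "tau": joint torques, N m; "tcp_pos": TCP position; "tcp_rot": TCP orientation; "wrist_force": force on the tool from outside, world axes, zero at the start; "moment": the same for the moment, N m; "finger_gap": opening from 0.0 (shut) to 1.0 (fully open); "finger_force": force on a finger pad.
Only numpy, scipy, OpenCV 4.12 (cv2) and the standard library are available. Lean on these libraries where they do the work, as an engineer would, in place of code of your own. Each camera call takes 0.05 s, during which the arm holds its last target. There are 200 camera calls.

## Working session

There is one attempt and no reset: what is moved stays moved. The work goes in short steps, Python scripts to look and compute and a shell command to move; the robot and the scene stay as the last step left them, time stands still between calls to the robot, and variables do not carry over. Pictures are saved under pics/ and viewed, at most 10 in all, crops included, and the job is handed in when it is done.

```bash
mkdir -p pics; ls; cat > h.py <<'E'
import numpy as np, cv2
from rig import get_obs, viewer, job, masks_of, pinpoint
from scipy.spatial.transform import Rotation as R
def ray(f,loc):
    p=cv2.undistortPoints(np.array([[[loc[1],loc[0]]]],float),f["camera_matrix"],np.array(f["distortion"],float))[0,0]
    M=cv2.Rodrigues(np.array(f["rvec"],float))[0]; t=np.array(f["tvec"],float).ravel()
    return -M.T@t, M.T@np.array([p[0],p[1],1.])
def atz(f,loc,z):
    c,d=ray(f,loc); return c+d*(z-c[2])/d[2]
E
python3 - <<'E'
from h import *
s=get_obs(); print({k:np.round(s[k],3) for k in ("time_s","tcp_pos","tcp_rot","finger_gap","wrist_force")})
print(R.from_quat(s["tcp_rot"]).as_matrix().round(3))
zs=dict(wheel_axis=.214,handle_mid=.214,press=0,spare_bearing=0,socket=0,drill=0,clipboard=0,torch=0,grease=0,screwdriver=0)
for n in ("scene","top"):
    f=viewer.grab_frame(n); cv2.imwrite(f"pics/{n}0.png",f["color"][...,::-1])
    for k,z in zs.items():
        for r in pinpoint(f,k)[:1]: print(n,k,round(r["p"],2),np.round(r["location"]),atz(f,r["location"],z).round(3))
E
```

```text
pics
{'time_s': np.float64(0.0), 'tcp_pos': array([ 0.149, -0.632,  0.204]), 'tcp_rot': array([ 0.993,  0.115,  0.   , -0.001]), 'finger_gap': np.float64(0.998), 'wrist_force': array([ 0.656, -0.271, -0.612])}
[[ 0.973  0.229 -0.   ]
 [ 0.229 -0.973  0.002]
 [ 0.    -0.002 -1.   ]]
scene wheel_axis 0.93 [170. 301.] [ 0.533 -0.02   0.214]
scene handle_mid 0.57 [165. 274.] [ 0.556 -0.089  0.214]
scene press 0.97 [218. 302.] [ 0.541 -0.02   0.   ]
scene spare_bearing 0.64 [229. 351.] [0.501 0.122 0.   ]
scene socket 0.56 [197. 257.] [ 0.546 -0.175  0.   ]
scene drill 0.85 [305. 448.] [0.576 0.457 0.   ]
scene clipboard 0.96 [185. 166.] [ 0.654 -0.44   0.   ]
scene grease 0.8 [243. 442.] [ 0.408  0.367 -0.   ]
scene screwdriver 0.57 [328. 399.] [0.7   0.373 0.   ]
top wheel_axis 0.68 [210. 339.] [ 0.533 -0.04   0.214]
top handle_mid 0.58 [199. 355.] [ 0.566 -0.09   0.214]
top press 0.56 [214. 331.] [ 0.532 -0.025  0.   ]
top spare_bearing 0.57 [224. 288.] [0.502 0.125 0.   ]
top socket 0.41 [206. 370.] [ 0.561 -0.165  0.   ]
top drill 0.87 [205. 193.] [0.572 0.467 0.   ]
top clipboard 0.71 [175. 444.] [ 0.67 -0.44 -0.  ]
top torch 0.81 [248. 438.] [ 0.406 -0.409  0.   ]
top grease 0.93 [252. 222.] [0.407 0.362 0.   ]
top screwdriver 0.78 [170. 217.] [0.698 0.379 0.   ]
```

View pics/top0.png

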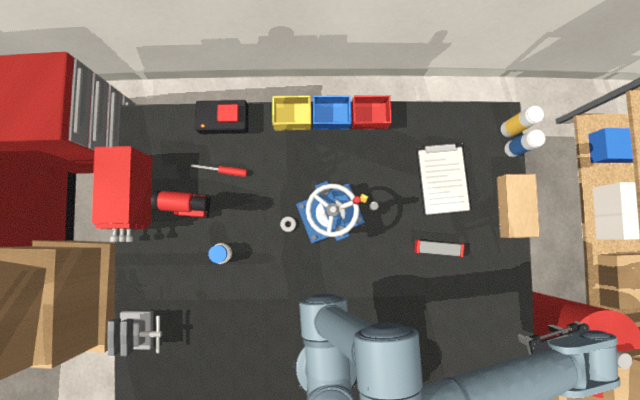

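View pics/scene0.png

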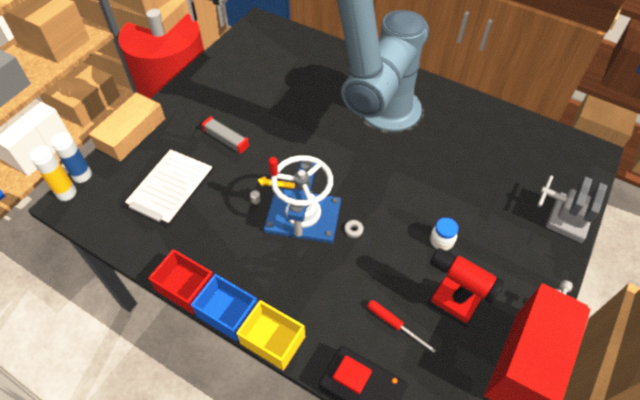

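```bash
python3 - <<'E'
from h import *
for n in ("scene","top"):
    f=viewer.grab_frame(n)
    for k in ("handle","wheel"):
        for r in masks_of(f,k)[:1]:
            m=r["region"]; d=f["depth"]; v,u=np.where(m&(d>0))
            P=[]
            for a,b in zip(v,u):
                c,q=ray(f,(a,b)); P.append(c+q*d[a,b])
            P=np.array(P); print(n,k,round(r["p"],2),len(P),np.percentile(P,[2,50,98],axis=0).round(3).tolist())
            if k=="wheel":
                Q=P[(abs(P[:,2]-.183)<.008)]
                A=np.c_[2*Q[:,:2],np.ones(len(Q))]; (e,(x,y),_)=0,cv2.minEnclosingCircle(Q[:,:2].astype(np.float32))[0],0
                print(len(Q),"circle",x,y,cv2.minEnclosingCircle(Q[:,:2].astype(np.float32))[1])
            else:
                Q=P[P[:,2]>.195]; print(Q.mean(0).round(3), Q[:,2].max().round(3))
E
```

```text
scene handle 0.43 124 [[0.556, -0.091, 0.195], [0.567, -0.082, 0.227], [0.573, -0.075, 0.248]]
[ 0.566 -0.082  0.226] 0.249
scene wheel 0.91 1336 [[0.421, -0.101, 0.001], [0.55, -0.017, 0.185], [0.613, 0.06, 0.243]]
992 circle 0.5373530387878418 -0.01692231371998787 0.0826348140835762
```

The top view shows the wheel centred near pixel (332,210), with the red handle at about (358,200) over the yellow pointer. The scene view agrees: handle (273,165), wheel (302,178). The axis is at about (0.536, -0.019) and the handle at about (0.562, -0.088), which gives a radius of 74 mm, as it should be. I'll push with closed fingers in two half turns and flip the tool 180° in between.

```bash
python3 -m crank '[[0,0,0,-3,0,0,0],[0,3,-2,-4,0,0,0],[0,4.5,-3.5,-4,0,0,0],[0,4.5,-3.5,-2,0,0,0],[0,4.5,-3.5,0,0,0,0],[0,4.5,-3.5,0,0,0,0],[0,4.5,-3.5,0,0,0,0],[0,4.5,-3.5,0,0,0,0],[0,4.5,-3.5,0,0,0,0],[0,4.5,-3.5,0,0,0,0],[0,4.5,-3.5,0,0,0,0],[0,4.5,-3.5,0,0,0,0]]'
python3 -m crank '[[0,4.5,-3.5,0,0,0,0],[0,4,-3,0,0,0,0],[0,0,0,0,0,0,-10],[0,0,0,0,0,0,-10],[0,0,0,0,0,0,-10],[0,0,0,0,0,0,-10],[0,0,0,0,0,0,-10],[0,0,0,0,0,0,-10],[0,0,0,0,0,0,-10],[0,0,0,0,0,0,-10],[0,0,0,0,0,0,-10],[0,0,0,0,0,0,-10]]'
python3 -m crank '[[0,0,0,0,0,0,-10],[0,0,0,0,0,0,-10],[0,0,0,0,0,0,-10],[0,0,0,0,0,0,-10],[0,0,0,0,0,0,-10],[0,0,0,0,0,0,-10],[0,0,0,0,0,0,-10],[0,0,0,0,0,0,-10],[0,0,0,0,0,0,-8],[0,0,0,0,0,0,0]]'
cat >> h.py <<'E'
def st():
    s=get_obs(); M=R.from_quat(s["tcp_rot"]).as_matrix()
    print("t",round(float(s["time_s"]),2),"tcp",np.round(s["tcp_pos"],4),"yawx",round(np.degrees(np.arctan2(M[1,0],M[0,0])),1),"tilt",M[2].round(3),"F",np.round(s["wrist_force"],1),"gap",round(float(s["finger_gap"]),3),"q",np.round(s["joint_positions"],2))
    return np.array(s["tcp_pos"]),M
E
python3 - <<'E'
from h import *
st()
for n in ("wrist","scene","top"):
    f=viewer.grab_frame(n); cv2.imwrite(f"pics/{n}1.png",f["color"][...,::-1])
    for k in ("wheel_axis","handle_mid"):
        for r in pinpoint(f,k)[:1]: print(n,k,round(r["p"],2),np.round(r["location"]),atz(f,r["location"],.214).round(4))
E
```

```text
time_s: 2.9
tcp_pos: [0.5286, -0.1657, 0.3316]
tcp_rot: [0.993, 0.115, 0.0, 0.0]
wrist_force: [1.0, -0.7, 0.7]
finger_gap: 0.003
finger_force: 0.0
time_s: 4.4
tcp_pos: [0.5955, -0.0846, 0.3314]
tcp_rot: [0.548, 0.837, 0.0, 0.0]
wrist_force: [-0.6, -0.2, 0.4]
finger_gap: 0.008
finger_force: 0.0
time_s: 5.65
tcp_pos: [0.5955, -0.0846, 0.3314]
tcp_rot: [-0.183, 0.983, 0.0, 0.0]
wrist_force: [0.2, 0.1, 0.3]
finger_gap: 0.003
finger_force: 0.0
t 5.65 tcp [ 0.5955 -0.0846  0.3314] yawx -158.9 tilt [-0.  0. -1.] F [0.2 0.1 0.3] gap 0.003 q [-0.33  0.06  1.54  0.    1.54 -2.27]
wrist wheel_axis 0.79 [166. 394.] [ 0.5365 -0.0196  0.214 ]
wrist handle_mid 0.8 [165. 325.] [ 0.5614 -0.089   0.214 ]
scene wheel_axis 0.63 [172. 301.] [ 0.5377 -0.0175  0.214 ]
scene handle_mid 0.74 [168. 274.] [ 0.5656 -0.0836  0.214 ]
top wheel_axis 0.65 [210. 335.] [ 0.5321 -0.028   0.214 ]
top handle_mid 0.52 [200. 353.] [ 0.5639 -0.0839  0.214 ]
```

```bash
python3 -m crank '[[0,-1.2,0.9,0,0,0,0],[0,0,0,3,0,0,0],[0,0,0,4,0,0,0],[0,0,0,4,0,0,0],[0,0,0,2.1,0,0,0],[0,0,0,0,0,0,0]]'
cat >> h.py <<'E'
C=np.array([.537,-.0185])
def look(name="wrist",save=None):
    f=viewer.grab_frame(name)
    if save: cv2.imwrite(f"pics/{save}.png",f["color"][...,::-1])
    for k in ("wheel_axis","handle_mid"):
        for r in pinpoint(f,k)[:1]:
            p=atz(f,r["location"],.214); print(name,k,round(r["p"],2),np.round(r["location"]),p.round(4),"ang",np.degrees(np.arctan2(*(p[:2]-C)[::-1])).round(1),"r",np.linalg.norm(p[:2]-C).round(3))
E
python3 - <<'E'
from h import *
st(); look("wrist","w2"); look("scene")
E
```

```text
time_s: 6.85
tcp_pos: [0.6029, -0.0712, 0.199]
tcp_rot: [-0.184, 0.983, 0.001, -0.001]
wrist_force: [0.3, -0.2, -0.2]
finger_gap: 0.008
finger_force: 0.0
t 6.85 tcp [ 0.6029 -0.0712  0.199 ] yawx -158.8 tilt [ 0.002  0.002 -1.   ] F [ 0.3 -0.2 -0.2] gap 0.008 q [-0.3   0.15  1.68  0.    1.32 -2.25]
wrist wheel_axis 0.68 [178. 439.] [ 0.5355 -0.0181  0.214 ] ang 166.3 r 0.002
wrist handle_mid 0.89 [176. 315.] [ 0.5619 -0.0881  0.214 ] ang -70.3 r 0.074
scene wheel_axis 0.72 [171. 301.] [ 0.5367 -0.019   0.214 ] ang -121.9 r 0.001
scene handle_mid 0.39 [167. 274.] [ 0.561 -0.087  0.214] ang -70.7 r 0.073
```

View pics/w2.png

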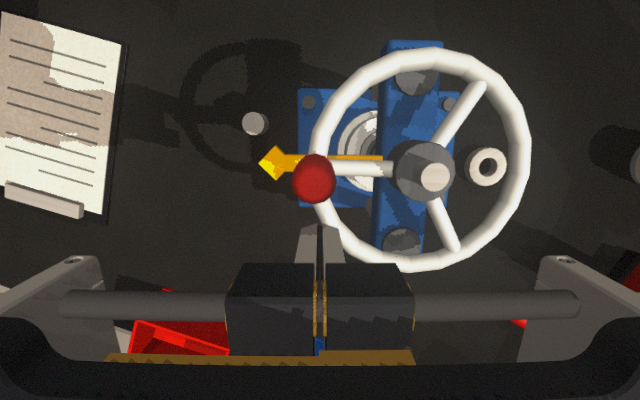

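```bash
python3 -m crank '[[0,1,0,0,0,0,0],[0,1,0,0,0,0,0],[0,0.4,0,0,0,0,0],[0,0.53,-0.1,0,0,0,4],[0,0.53,-0.1,0,0,0,4],[0,1.06,-0.2,0,0,0,8],[0,1.06,-0.2,0,0,0,8],[0,1.06,-0.2,0,0,0,8]]'
python3 - <<'E'
from h import *
st(); look("wrist"); look("scene")
E
```

```text
time_s: 8.15
tcp_pos: [0.5414, -0.0952, 0.2005]
tcp_rot: [0.096, 0.995, -0.0, 0.002]
wrist_force: [3.8, -1.5, -2.3]
finger_gap: 0.004
finger_force: 2.1
t 8.15 tcp [ 0.5414 -0.0952  0.2005] yawx 168.9 tilt [-0.003  0.    -1.   ] F [ 3.8 -1.5 -2.3] gap 0.004 q [-0.38  0.01  1.82  0.    1.3  -1.76]
wrist wheel_axis 0.89 [215. 435.] [ 0.5356 -0.0185  0.214 ] ang -179.2 r 0.001
wrist handle_mid 0.74 [214. 316.] [ 0.52   -0.0918  0.214 ] ang -103.0 r 0.075
scene wheel_axis 0.61 [171. 301.] [ 0.536  -0.0204  0.214 ] ang -119.0 r 0.002
scene handle_mid 0.62 [330. 397.] [0.7946 0.381  0.214 ] ang 57.2 r 0.475
```

```bash
python3 -m crank '[[0,1.06,-0.2,0,0,0,8],[0,1.06,-0.2,0,0,0,8],[0,1.06,-0.2,0,0,0,8],[0,1.06,-0.2,0,0,0,8],[0,1.06,-0.2,0,0,0,8],[0,1.06,-0.2,0,0,0,8],[0,1.06,-0.2,0,0,0,8],[0,1.06,-0.2,0,0,0,8]]'
python3 - <<'E'
from h import *
st(); look("wrist")
E
```

```text
time_s: 9.45
tcp_pos: [0.469, -0.057, 0.2005]
tcp_rot: [0.609, 0.793, -0.001, 0.001]
wrist_force: [2.3, -3.4, -2.5]
finger_gap: 0.002
finger_force: 2.1
t 9.45 tcp [ 0.469  -0.057   0.2005] yawx 105.0 tilt [-0.003  0.001 -1.   ] F [ 2.3 -3.4 -2.5] gap 0.002 q [-0.36 -0.18  2.   -0.    1.32 -0.62]
wrist wheel_axis 0.89 [216. 439.] [ 0.5357 -0.0174  0.214 ] ang 139.3 r 0.002
wrist handle_mid 0.86 [215. 323.] [ 0.4649 -0.0355  0.214 ] ang -166.7 r 0.074
```

```bash
python3 -m crank '[[0,1.06,-0.2,0,0,0,8],[0,1.06,-0.2,0,0,0,8],[0,1.06,-0.2,0,0,0,8],[0,1.06,-0.2,0,0,0,8],[0,1.06,-0.2,0,0,0,8],[0,1.06,-0.2,0,0,0,8],[0,1.06,-0.2,0,0,0,8],[0,1.06,-0.2,0,0,0,8],[0,1.06,-0.2,0,0,0,8],[0,1.06,-0.2,0,0,0,8],[0,1.06,-0.2,0,0,0,8],[0,1.06,-0.2,0,0,0,8]]'
python3 - <<'E'
from h import *
st(); look("wrist","w3")
E
```

```text
time_s: 11.1
tcp_pos: [0.5039, 0.0531, 0.2005]
tcp_rot: [0.997, 0.08, -0.002, -0.0]
wrist_force: [-3.8, -0.2, 3.1]
finger_gap: 0.003
finger_force: 2.1
t 11.1 tcp [0.5039 0.0531 0.2005] yawx 9.1 tilt [-0.003 -0.    -1.   ] F [-3.8 -0.2  3.1] gap 0.003 q [-0.12 -0.09  1.92 -0.    1.31  1.29]
wrist wheel_axis 0.68 [214. 444.] [ 0.5354 -0.0194  0.214 ] ang -151.5 r 0.002
wrist handle_mid 0.98 [213. 322.] [0.524  0.0566 0.214 ] ang 99.8 r 0.076
```

View pics/w3.png

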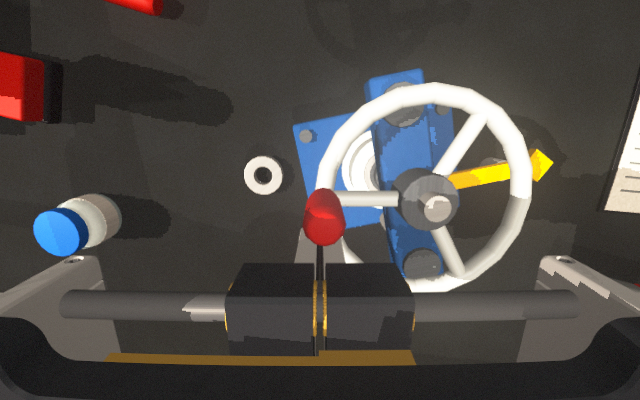

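```bash
python3 -m crank '[[0,-1,0,0,0,0,0],[0,-2,0,0,0,0,0],[0,0,0,0,0,0,-10],[0,0,0,0,0,0,-10],[0,0,0,0,0,0,-10],[0,0,0,0,0,0,-10],[0,0,0,0,0,0,-10],[0,0,0,0,0,0,-10],[0,0,0,0,0,0,-10],[0,0,0,0,0,0,-10],[0,0,0,0,0,0,-10],[0,0,0,0,0,0,-10]]'
python3 -m crank '[[0,0,0,0,0,0,-10],[0,0,0,0,0,0,-10],[0,0,0,0,0,0,-10],[0,0,0,0,0,0,-10],[0,0,0,0,0,0,-10],[0,0,0,0,0,0,-10],[0,0,0,0,0,0,-10],[0,0,0,0,0,0,-10],[0,0,0,0,0,0,0]]'
python3 - <<'E'
from h import *
st(); look("wrist"); look("scene")
E
```

```text
time_s: 12.75
tcp_pos: [0.4738, 0.0481, 0.2002]
tcp_rot: [0.576, 0.817, 0.0, -0.0]
wrist_force: [0.1, 0.4, 0.1]
finger_gap: 0.007
finger_force: 0.0
time_s: 13.88
tcp_pos: [0.474, 0.0481, 0.2003]
tcp_rot: [-0.08, 0.997, 0.0, -0.0]
wrist_force: [-0.3, -0.3, 0.1]
finger_gap: 0.005
finger_force: 0.0
t 13.88 tcp [0.474  0.0481 0.2003] yawx -170.8 tilt [ 0.  0. -1.] F [-0.3 -0.3  0.1] gap 0.005 q [-0.14 -0.17  1.99  0.    1.32 -1.87]
wrist wheel_axis 0.85 [308. 209.] [ 0.5326 -0.0179  0.214 ] ang 172.0 r 0.004
wrist handle_mid 0.81 [315. 316.] [0.5261 0.056  0.214 ] ang 98.3 r 0.075
scene wheel_axis 0.68 [175. 301.] [ 0.5468 -0.0136  0.214 ] ang 26.6 r 0.011
scene handle_mid 0.54 [179. 327.] [0.5247 0.0521 0.214 ] ang 99.9 r 0.072
```

```bash
python3 -m crank '[[0,-1.4,0,0,0,0,0],[0,-1,0,0,0,0,0],[0,-0.5,0,0,0,0,0],[0,-0.53,0.1,0,0,0,4],[0,-1.06,0.2,0,0,0,8],[0,-1.06,0.2,0,0,0,8],[0,-1.06,0.2,0,0,0,8],[0,-1.06,0.2,0,0,0,8],[0,-1.06,0.2,0,0,0,8],[0,-1.06,0.2,0,0,0,8],[0,-1.06,0.2,0,0,0,8],[0,-1.06,0.2,0,0,0,8]]'
python3 - <<'E'
from h import *
st(); look("wrist"); look("scene")
E
```

```text
time_s: 15.68
tcp_pos: [0.5884, 0.0388, 0.2001]
tcp_rot: [0.493, 0.87, 0.001, -0.001]
wrist_force: [-2.3, 3.6, 2.9]
finger_gap: 0.003
finger_force: 2.2
t 15.68 tcp [0.5884 0.0388 0.2001] yawx 121.0 tilt [ 0.003 -0.    -1.   ] F [-2.3  3.6  2.9] gap 0.003 q [-0.13  0.11  1.72  0.    1.31 -0.67]
wrist wheel_axis 0.68 [276. 208.] [ 0.5356 -0.0172  0.214 ] ang 138.3 r 0.002
scene wheel_axis 0.64 [172. 302.] [ 0.537  -0.0157  0.214 ] ang 89.2 r 0.003
scene handle_mid 0.37 [196. 300.] [0.6045 0.0192 0.214 ] ang 29.2 r 0.077
```

```bash
python3 -m crank '[[0,-1.06,0.2,0,0,0,8],[0,-1.06,0.2,0,0,0,8],[0,-1.06,0.2,0,0,0,8],[0,-1.06,0.2,0,0,0,8],[0,-1.06,0.2,0,0,0,8],[0,-1.06,0.2,0,0,0,8],[0,-1.06,0.2,0,0,0,8],[0,-1.06,0.2,0,0,0,8]]'
python3 - <<'E'
from h import *
p,M=st(); h=p-.0205*M[:,0]; d=h[:2]-C; print("est",h.round(4),np.degrees(np.arctan2(d[1],d[0])).round(1),np.linalg.norm(d).round(4))
look("wrist","w4"); look("scene"); look("top")
E
```

```text
time_s: 16.98
tcp_pos: [0.6085, -0.0411, 0.2003]
tcp_rot: [0.879, 0.478, 0.001, -0.0]
wrist_force: [1.5, 3.6, -1.0]
finger_gap: 0.003
finger_force: 2.1
t 16.98 tcp [ 0.6085 -0.0411  0.2003] yawx 57.1 tilt [ 0.003  0.    -1.   ] F [ 1.5  3.6 -1. ] gap 0.003 q [-0.25  0.16  1.67  0.    1.31  0.32]
est [ 0.5973 -0.0583  0.2002] -33.4 0.0723
wrist wheel_axis 0.6 [274. 210.] [ 0.5348 -0.0179  0.214 ] ang 165.0 r 0.002
wrist handle_mid 0.23 [275. 211.] [ 0.5348 -0.0188  0.214 ] ang -171.9 r 0.002
scene wheel_axis 0.6 [172. 303.] [ 0.5356 -0.0139  0.214 ] ang 107.5 r 0.005
scene handle_mid 0.56 [180. 274.] [ 0.5969 -0.0614  0.214 ] ang -35.6 r 0.074
```

View pics/w4.png

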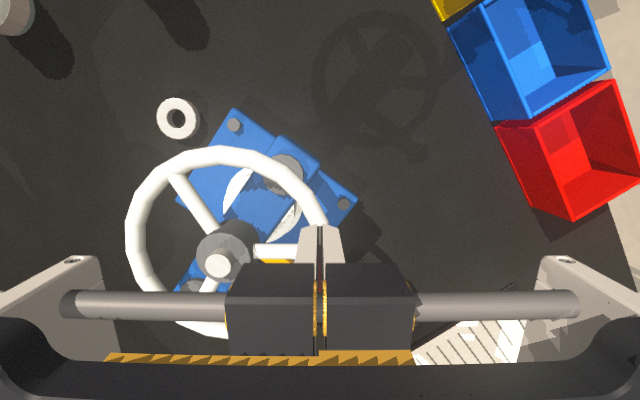

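The wrist view shows the fingers behind the hidden handle, with the spoke at pixel (285,252), and everything else undisturbed. About 35° remain, so I'll push 28° and check.

```bash
python3 -m crank '[[0,-1.06,0.2,0,0,0,8],[0,-1.06,0.2,0,0,0,8],[0,-0.8,0.15,0,0,0,6],[0,-0.53,0.1,0,0,0,4],[0,-0.26,0.05,0,0,0,2],[0,0,0,0,0,0,0]]'
python3 - <<'E'
from h import *
p,M=st(); h=p-.0205*M[:,0]; d=h[:2]-C; print("est",h.round(4),np.degrees(np.arctan2(d[1],d[0])).round(1),np.linalg.norm(d).round(4))
look("scene","s5"); look("top")
i=cv2.imread("pics/s5.png")[110:240,210:390]; cv2.imwrite("pics/s5c.png",cv2.resize(i,None,fx=4,fy=4,interpolation=cv2.INTER_CUBIC))
E
```

```text
time_s: 18.18
tcp_pos: [0.5882, -0.0732, 0.2004]
tcp_rot: [0.968, 0.253, 0.0, 0.0]
wrist_force: [4.1, 1.7, -0.4]
finger_gap: 0.002
finger_force: 1.5
t 18.18 tcp [ 0.5882 -0.0732  0.2004] yawx 29.3 tilt [ 0.001  0.    -1.   ] F [ 4.1  1.7 -0.4] gap 0.002 q [-0.32  0.12  1.71  0.    1.31  0.74]
est [ 0.5703 -0.0832  0.2004] -62.8 0.0728
scene wheel_axis 0.79 [171. 301.] [ 0.536  -0.0179  0.214 ] ang 147.9 r 0.001
scene handle_mid 0.38 [330. 400.] [0.7929 0.386  0.214 ] ang 57.7 r 0.479
top wheel_axis 0.58 [214. 337.] [ 0.5224 -0.0335  0.214 ] ang -134.3 r 0.021
```

View pics/s5c.png

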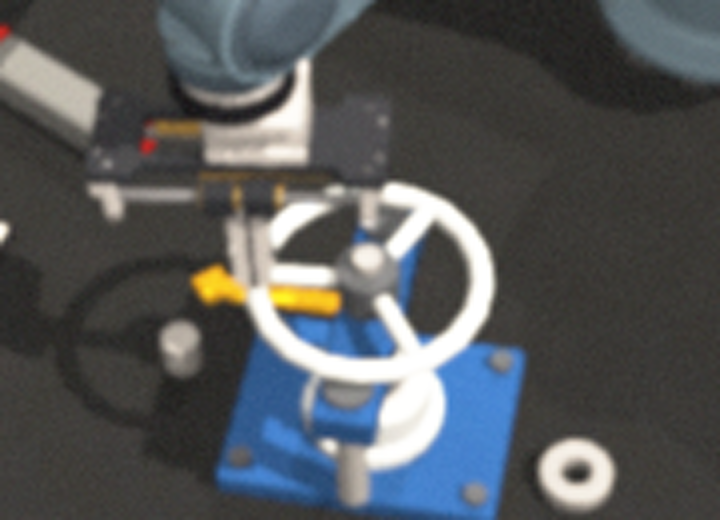

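```bash
python3 -m crank '[[0,-0.4,0.07,0,0,0,3],[0,-0.4,0.07,0,0,0,3],[0,0,0,0,0,0,0],[0,1,0,0,0,0,0],[0,4,0,0,0,0,0],[0,4,0,0,0,0,0],[0,0,0,-4,0,0,0],[0,0,0,-5,0,0,0],[0,0,0,0,0,0,0]]'
python3 - <<'E'
from h import *
st(); look("scene"); look("top"); look("wrist","w6")
E
```

```text
time_s: 19.6
tcp_pos: [0.6667, -0.043, 0.2961]
tcp_rot: [0.979, 0.202, 0.004, 0.002]
wrist_force: [0.2, 0.3, 0.7]
finger_gap: 0.008
finger_force: 0.0
t 19.6 tcp [ 0.6667 -0.043   0.2961] yawx 23.3 tilt [ 0.007  0.006 -1.   ] F [0.2 0.3 0.7] gap 0.008 q [-0.23  0.22  1.42 -0.    1.49  0.93]
scene wheel_axis 0.85 [171. 300.] [ 0.5385 -0.0206  0.214 ] ang -55.8 r 0.003
scene handle_mid 0.61 [167. 274.] [ 0.5614 -0.0877  0.214 ] ang -70.6 r 0.073
```

View pics/w6.png

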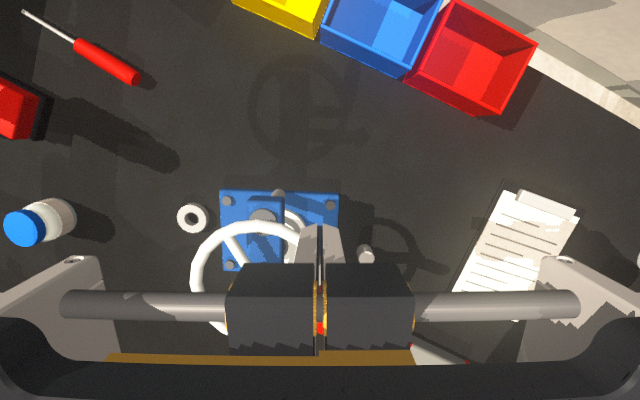

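The wrist camera no longer sees the handle, but the scene camera puts it back at its start pixel (274,167). I'll take one last look before handing in.

```bash
python3 - <<'E'
from h import *
f=viewer.grab_frame("scene"); b=f["color"][...,::-1]; a=cv2.imread("pics/scene0.png")
c=lambda i:cv2.resize(i[120:250,215:375],None,fx=2.5,fy=2.5,interpolation=cv2.INTER_CUBIC)
cv2.imwrite("pics/cmp.png",np.hstack([c(a),c(np.ascontiguousarray(b))]))
E
```

```text
(no output)
```

View pics/cmp.png

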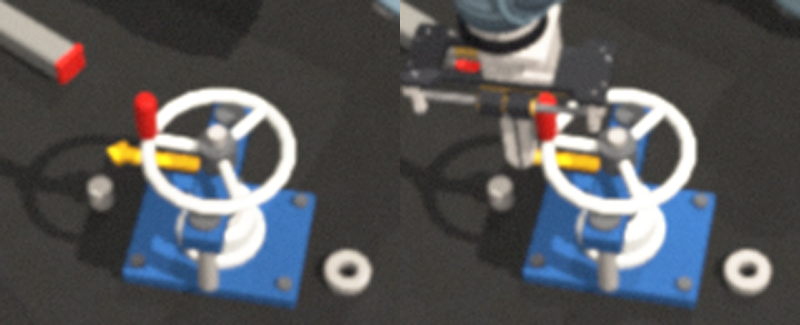

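The before and after crops match: the handle is at (146,117) before and (546,117) after, a shift of exactly one panel. The bearing ring and socket have not moved, and the gripper is clear.

```bash
python3 -c "
from rig import job; print(job.sign_off())"
```

```text
the job is handed in; nothing more can be done
None
```

The wheel has been pushed one full clockwise turn, the handle stands over the yellow pointer again, the gripper is clear, and the job is handed in; no verdict was returned.

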